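# Set the hose test manifold for pressurising

### The arm

A 6-joint arm with a two-finger parallel gripper is mounted at the origin on the work surface. World frame = base frame: x ahead of the robot, y to its left, z up, the work surface at z = 0. Lengths are in mm, angles in rad, forces in N, time in s.
With the tool pointing down it reaches from about 350 to 875 mm from the base axis. Payload 15.5 kg.
Tool frame: the origin (TCP) lies at the very end of the fingers, on their centre line; the grasp point (between the pads) lies 19 mm behind it; z points along the fingers, y is the line along which they close (so a half turn about z gives the same grasp; the last joint's range is limited). The gripper opens to 85 mm and grips with 20 to 120 N. Pads are 22 mm wide; open, the fingers measure 114 mm over their backs; the gripper's body (76 mm by 85 mm) begins 54 mm behind the grasp point. The pads swing forward as they close: fully open they stand 13 mm farther back than shut.
Start: joints at [1.173, 0.494, 1.345, -0, 1.302, -0.096], TCP at [186.366, 596.569, 231.277] pointing down, gripper open.
Joint ranges: [-2.91, 2.91], [-0.82, 2.16], [0.22, 2.67], [-1.22, 4.37], [0.12, 2.79], [-3.08, 3.08]. Speed limits (rad/s): [1.89, 1.89, 2.57, 3.01, 3.01, 3.01].

### API

Orientations are given as a unit quaternion [x, y, z, w].
In Python, from rig import get_obs, read_camera, hand_in gives the robot as it stands.
- The arm moves only by the shell command python3 -m creep 'ROWS' [FORCE]. ROWS is JSON, a list of rows, each a list of 7 numbers: the turn, a rotation vector about the tool's x, y, z in rad, then the shift along the tool's x, y, z in m, then the gripper's target within -1 to 1 (shut at 1, half-way at 0, fully open at -1). In form: [[wx, wy, wz, tx, ty, tz, jaw], ...]. A call has 1 to 8 rows; each row is the pose to reach, as a shift and turn from the pose commanded when the call began, along the tool's axes at that moment; what a row does not reach only later rows make up. A row lasts 1/8 s, in which the tool goes at most 62.5 mm and 10.7 degrees, less where a joint would pass 70% of its speed; a pose out of reach is approached as far as the arm can. A call with a gripper value outside its range is refused whole. The fingers move at their own pace and stop on an object; FORCE is the grip in N (left out, the last holds). Time passes only in rows, so rows that repeat a pose let the fingers close. It gives the time, the measured TCP pose, the force, the opening and the grip force at its end, in the units of the state.
- get_obs(): the state, without advancing time (a new reading comes with each control period).
- read_camera(name): name is "scene" or "top"; returns a dict with "color" (400x640x3 uint8, red, green, blue), "range_z" (400x640 float32, mm along the optical axis (not along the pixel's ray), 0 where there is no reading), "fx", "fy", "cx", "cy" (pixels), "k1" (the pictures are not rectified: a ray, as slopes to the right and down, at radius r is drawn at 1 + k1 r^2 times it, then the intrinsics apply), "R" (3x3) and "t" (3): a world point X has camera coordinates R X + t. Camera axes: x right, y down, z forward; pixel columns grow to the right and rows downward; lengths in mm; the calibration is good to about 2 mm. A picture is of the moment at which its call begins.
- hand_in(): hands the job in; it is judged then, once.
The state is a dict: "time": time; "q": joint angles; "joint_velocities": joint speeds; "joint_torque": joint torques, N m; "position": TCP position; "ee_rot": TCP orientation; "contact_force": force on the tool from outside, world axes, zero at the start; "wrist_torque": the same for the moment, N m; "grip_width": finger opening in mm; "gripper_force": force on a finger pad.
Only numpy, scipy, OpenCV 4.12 (cv2) and the standard library are available. Lean on these libraries where they do the work, as an engineer would, in place of code of your own. Each camera call takes 0.05 s, during which the arm holds its last target. There are 200 camera calls.

### The job

Set the hose test manifold for pressurising by pushing its valve levers round with one fingertip, never taking a lever between the fingers: first, with the vent still open, open the valve of the pressure gauge fully (lever in line with its pipe, against the stop), and then shut the valve of the bent-down vent spout fully (lever square across its pipe, against the stop). Leave the lever of the capped test port, and all the loose things in the tray and on the bench, as they are.

Things in the scene. Friction and masses are not known exactly. Their poses are not given: they have to be found in the camera images.
- gauge_pivot (a point): Turning axis of the GAUGE valve's lever (its branch ends in a round pressure gauge), 108 mm above the bench, level with the middle of the lever's sleeve. Fixed; its x axis points along the branch pipe from the header bar towards the gauge, y across the pipe, z up. The three branches are parallel, 150 mm apart, in an order that changes from run to run.
- vent_pivot (a point): The same point and axes for the VENT valve (the branch that ends in a short open steel spout bent down over the drip tray).
- port_pivot (a point): The same point and axes for the TEST PORT valve (the branch that ends in a thick black ribbed screw cap, 42 mm across).
- gauge_lever (a joint): Angle of the gauge valve's lever, rad; vertical axis, grows clockwise seen from above. 0 = fully open: in line with the pipe, pointing back over the header bar (the pivot point's -x). 1.571 = fully shut: square across (the pivot point's +y). A stop at both ends. Stiff (0.35 N m: 4 to 5 N pushed on the sleeve); stays where it is left. The three valves are alike.
- vent_lever (a joint): Angle of the vent valve's lever, the same sense and stops: 0 fully open, 1.571 fully shut.
- port_lever (a joint): Angle of the test port valve's lever, the same sense and stops.
- gauge_grip (a point): Centre of the black sleeve of the gauge valve's lever, 82 mm from the turning axis; moves with the lever, its -x axis pointing outward along it. Sleeve: 78 mm along the lever (43 to 121 mm from the axis), 22 mm wide, 11 mm thick, 102.5 to 113.5 mm above the bench. Beneath it is free space down to the header bar (top 78 mm above the bench) or, across the pipe, to the tray.
- vent_grip (a point): The same point on the vent valve's lever.
- port_grip (a point): The same point on the test port valve's lever.
- manifold: The test manifold, fixed to the bench: drip tray 300 (x) by 520 mm (y), rim 22 mm, 40 mm square header bar along y centred at x = -85 mm, three valve branches along x. Origin under the tray's centre. Pivots at x = -10, y = -150, 0, 150 mm. Valve bodies 83 mm high, stem nuts 110 mm. The gauge, 150 mm high, is the tallest part, 70 to 160 mm beyond its pivot.
- hose_end: Bystander: loose steel hose-end fitting standing upright in the tray between two branches, 32 mm across the nut, 62 mm tall. Origin under its foot.
- adaptor: Bystander: loose steel hexagon adaptor standing upright in the tray between the other two branches, 34 mm across, 44 mm tall. Origin under its foot.
- spanner: Bystander: steel spanner 200 mm long lying flat on the bench at the left, 8 mm thick. Origin under its middle.
- sealant: Bystander: white bottle 44 mm across, 110 mm tall, standing on the bench at the left. Origin under its foot.
- tape: Bystander: white reel 56 mm across, 16 mm tall, on the bench near the robot at the right. Origin under its centre.
- tray_small: Bystander: empty blue plastic box 100 x 150 mm, 40 mm tall, at the right. Origin under its centre.
- caliper: Bystander: caliper 150 mm long lying flat at the right, 12 mm thick. Origin under its middle.

How it is judged (in metres and radians):
On the way, in this order (a step that is already met when the one before it is completed fails the run):
1. the gauge valve is fully open (within 6 degrees of in line) while the vent is still open (value of joint gauge_lever below 0.105 rad and value of joint vent_lever below 0.65 rad), for 0.2 s.
2. the vent valve is fully shut (within 6 degrees of square across) (value of joint vent_lever above 1.466 rad and value of joint gauge_lever below 0.105 rad), for 0.2 s.
At the end, for the whole second after the job is handed in: The gauge valve's lever is within 6 degrees of in line with its pipe and the vent valve's lever within 6 degrees of square across its pipe, both at rest; the test port's lever has moved less than 12 mm at its sleeve; every loose thing is upright and within 20 mm of where it was (all of step 2 and velocity of joint gauge_lever between -0.05 and 0.05 rad/s and velocity of joint vent_lever between -0.05 and 0.05 rad/s and distance of port_grip from where it was at the start of the episode below 0.012 m and distance of each of hose_end, adaptor, spanner, sealant, tape, tray_small, caliper from where it was at the start of the episode below 0.02 m and angle between each of hose_end, adaptor, spanner, sealant, tape, tray_small, caliper's own z axis and vertical below 0.2 rad); the robot touches nothing.
It fails at once if a valve lever is pushed with another part of the robot than the fingers (contact force between the arm and gauge_lever above 2 N or contact force between the arm and vent_lever above 2 N or contact force between the arm and port_lever above 2 N).
It fails at once if a valve lever is taken between the fingers ((contact force between the fingers and gauge_lever above 1 N and y of the grasp point in the frame of gauge_grip between -0.005 and 0.005 m and x of the grasp point in the frame of gauge_grip between -0.05 and 0.05 m and z of the grasp point in the frame of gauge_grip below 0.02 m) or (contact force between the fingers and vent_lever above 1 N and y of the grasp point in the frame of vent_grip between -0.005 and 0.005 m and x of the grasp point in the frame of vent_grip between -0.05 and 0.05 m and z of the grasp point in the frame of vent_grip below 0.02 m) or (contact force between the fingers and port_lever above 1 N and y of the grasp point in the frame of port_grip between -0.005 and 0.005 m and x of the grasp point in the frame of port_grip between -0.05 and 0.05 m and z of the grasp point in the frame of port_grip below 0.02 m)).
It fails at once if the test port's lever is moved by more than 12 mm at its sleeve (distance of port_grip from where it was at the start of the episode above 0.012 m).
It fails at once if a loose thing is lifted, knocked over or moved by more than 20 mm (distance of any of hose_end, adaptor, spanner, sealant, tape, tray_small, caliper from where it was at the start of the episode above 0.02 m or angle between any of hose_end, adaptor, spanner, sealant, tape, tray_small, caliper's own z axis and vertical above 0.5 rad).
It also fails if it takes over 51 s, if anything falls off the work surface, if the arm or the gripper's body presses on something with over 40 N, if the wrist force passes 120 N, or if a joint passes its speed limit or range.

## Working session

There is one attempt and no reset: what is moved stays moved. The work goes in short steps, Python scripts to look and compute and a shell command to move; the robot and the scene stay as the last step left them, time stands still between calls to the robot, and variables do not carry over. Pictures are saved under pics/ and viewed, at most 10 in all, crops included, and the job is handed in when it is done.

```bash
ls; mkdir -p pics; python3 - <<'E'
from rig import get_obs, read_camera
import cv2,numpy as np,pickle
o=get_obs();print({k:o[k] for k in('time','position','ee_rot','grip_width')})
for n in('top','scene'):
    c=read_camera(n);pickle.dump(c,open(n+'.pkl','wb'))
    cv2.imwrite(f'pics/{n}0.png',c['color'][:,:,::-1]);print(n,c['fx'],c['k1'],np.round(-c['R'].T@c['t']),np.round(c['R'],2).tolist())
E
```

```text
pics
{'time': 0.0, 'position': array([186.21307716, 596.24825463, 230.69297585]), 'ee_rot': array([ 1.50817352e-01,  9.88561449e-01, -6.02728601e-04, -1.53375114e-04]), 'grip_width': 85.06572201415744}
top 455.50051075025647 0.03953929821931564 [ 255.   15. 1449.] [[0.02, -1.0, 0.03], [-0.99, -0.02, -0.15], [0.15, -0.02, -0.99]]
scene 405.0028057173595 -0.03566686991097899 [ 883.  572. 1340.] [[-0.8, 0.6, -0.01], [0.52, 0.68, -0.51], [-0.3, -0.42, -0.86]]
```

View pics/top0.png

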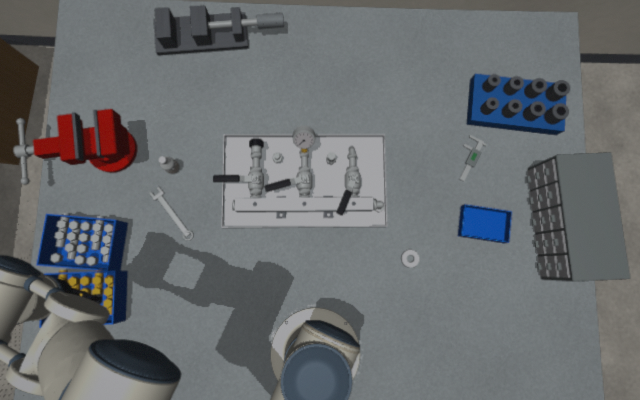

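View pics/scene0.png

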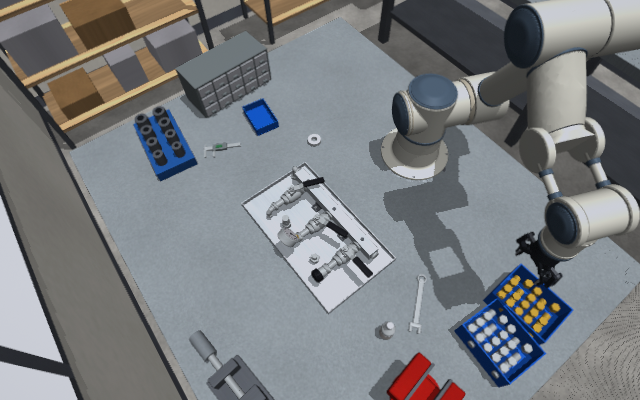

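The top view shows the branches left to right: port with black cap (256,180), gauge (303,180), vent (353,180). The sleeves are at (226,178), nearly shut for the gauge at (278,185), and partly open for the vent at (345,203).

```bash
cat > h.py <<'E'
import numpy as np,cv2
def ray(c,px):
    K=np.array([[c['fx'],0,c['cx']],[0,c['fy'],c['cy']],[0,0,1.]])
    p=np.asarray(px,float).reshape(-1,2); d=(p-[c['cx'],c['cy']])/[c['fx'],c['fy']]
    u=d.copy()
    for _ in range(10): u=d/(1+c['k1']*(u**2).sum(1,keepdims=True))
    R=np.array(c['R']); return -R.T@c['t'],np.c_[u,np.ones(len(u))]@R
def onplane(c,px,z):
    o,d=ray(c,px); return o+d*((z-o[2])/d[:,2:])
def proj(c,X):
    x=np.asarray(X)@np.array(c['R']).T+c['t'];u=x[:,:2]/x[:,2:]
    return u*(1+c['k1']*(u**2).sum(1,keepdims=True))*[c['fx'],c['fy']]+[c['cx'],c['cy']]
def sleeves(c,box):
    m=(c['color'].max(2)<60).astype(np.uint8); x0,y0,x1,y1=box
    k=np.zeros_like(m);k[y0:y1,x0:x1]=m[y0:y1,x0:x1]
    out=[]
    for q in cv2.findContours(k,0,cv2.CHAIN_APPROX_NONE)[0]:
        if len(q)<15: continue
        f=np.zeros_like(k);cv2.drawContours(f,[q],0,1,-1);ys,xs=np.nonzero(f)
        P=onplane(c,np.c_[xs,ys],110)[:,:2].astype(np.float32)
        (cx,cy),wh,a=cv2.minAreaRect(P); v=np.linalg.svd(P-P.mean(0),full_matrices=False)[2][0]
        if v[0]>0 : v=-v
        out.append((xs.mean().round(),ys.mean().round(),P.mean(0).round(1),np.round(wh,1),np.degrees(np.arctan2(v[1],-v[0])).round(1),(P.mean(0)-82*v).round(1)))
    return out
E
python3 - <<'E'
import pickle;from h import *
for n,b in(('top',(205,130,390,225)),('scene',(240,165,395,310))):
    c=pickle.load(open(n+'.pkl','rb'))
    for s in sleeves(c,b):print(n,*s)
    # tray rim top: bright region corners
    g=c['color'];hsv=cv2.cvtColor(g,cv2.COLOR_RGB2GRAY)
    m=np.zeros_like(hsv);m[b[1]-10:b[3]+10,b[0]:b[2]+10]=(hsv>175)[b[1]-10:b[3]+10,b[0]:b[2]+10]
    m=cv2.morphologyEx(m.astype(np.uint8),cv2.MORPH_CLOSE,np.ones((9,9)))
    q=max(cv2.findContours(m,0,1)[0],key=cv2.contourArea)
    P=onplane(c,q.reshape(-1,2),22)[:,:2].astype(np.float32);r=cv2.minAreaRect(P);print(r,cv2.boundingRect(q))
c=pickle.load(open('top.pkl','rb'));im=c['color'][120:240,205:400,::-1]
cv2.imwrite('pics/crop.png',cv2.resize(im,None,fx=4,fy=4,interpolation=2))
E
```

```text
top 344.0 202.0 [449.7 -74.6] [19.2 73.7] 21.2 [ 526.2 -104.4]
top 277.0 185.0 [496.2 125.2] [17.9 74.9] 73.3 [519.8  46.7]
top 226.0 178.0 [513.1 278. ] [18.2 73.8] 87.6 [516.5 196. ]
top 256.0 142.0 [625.5 192.8] [24.8 36.1] -86.7 [630.2 274.7]Traceback (most recent call last):
  File "<stdin>", line 9, in <module>
ValueError: max() iterable argument is empty
```

```bash
python3 - <<'E'
import pickle;from h import *
c=pickle.load(open('scene.pkl','rb'))
for s in sleeves(c,(240,165,395,310)):print(*s)
c=pickle.load(open('top.pkl','rb'));im=c['color'][120:240,205:400,::-1]
cv2.imwrite('pics/crop.png',cv2.resize(im,None,fx=4,fy=4,interpolation=2))
for n,px in(('hose/adaptor',[(278,158),(332,158)]),):print(n,onplane(c,px,50).round())
E
```

```text
317.0 275.0 [647.6 214.8] [40.7 26.4] -83.2 [657.3 296.2]
362.0 266.0 [515.1 278.2] [19.9 75.6] 87.4 [518.9 196.3]
337.0 229.0 [497.3 127.9] [23.8 81. ] 73.7 [520.3  49.2]
318.0 206.0 [495.1  16.2] [32.4 12.1] -79.4 [510.1  96.8]
313.0 182.0 [450.5 -73.3] [22.3 73.6] 20.7 [ 527.3 -102.3]
hose/adaptor [[593. 130.  50.]
 [597. -39.  50.]]
```

View pics/crop.png

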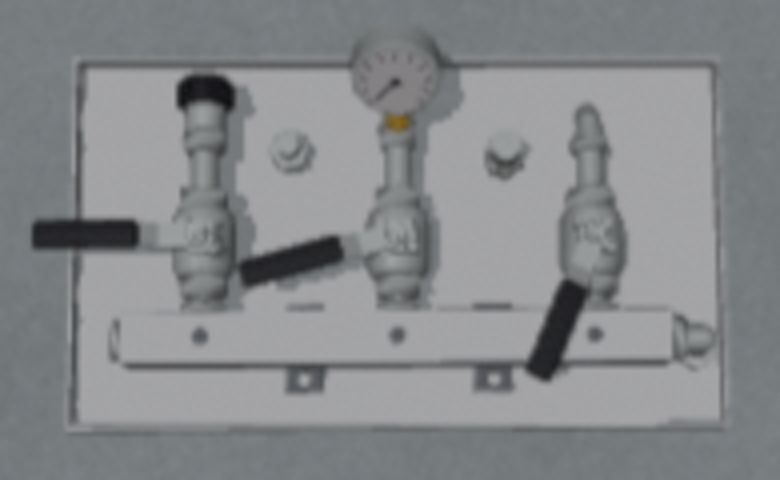

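Both views agree to 2.5 mm and the spacing comes out at 150 mm. The pivots are gauge (520,48), vent (527,-103) and port (518,196), with yaw about 1.9°. The joints are gauge ≈75°, vent ≈23° and port ≈90°. I'll go to a hover beyond the gauge lever at (530,134) with the fingers shut.

```bash
python3 -m creep '[[0,0,-0.303,-0.466,-0.338,0,1],[0,0,-0.303,-0.466,-0.338,0,1],[0,0,-0.303,-0.466,-0.338,0,1],[0,0,-0.303,-0.466,-0.338,0,1],[0,0,-0.303,-0.466,-0.338,0,1],[0,0,-0.303,-0.466,-0.338,0,1],[0,0,-0.303,-0.466,-0.338,0,1],[0,0,-0.303,-0.466,-0.338,0,1]]' 20; python3 -m creep '[[0,0,0,0,0,0,1]]'
```

```text
time: 1.1
position: [484.0, 196.6, 231.2]
ee_rot: [-0.0, 1.0, 0.0, -0.0]
contact_force: [0.5, 1.2, -0.1]
grip_width: 0.3
gripper_force: 0.0
time: 1.23
position: [485.3, 195.1, 231.0]
ee_rot: [0.002, 1.0, -0.0, 0.0]
contact_force: [-0.9, 0.6, 1.1]
grip_width: -0.1
gripper_force: 0.0
```

```bash
python3 -m creep '[[0,0,0,-0.045,-0.061,0,1],[0,0,0,-0.045,-0.061,0,1],[0,0,0,-0.045,-0.061,0.04,1],[0,0,0,-0.045,-0.061,0.08,1],[0,0,0,-0.045,-0.061,0.08,1]]'; python3 - <<'E'
from rig import read_camera
from h import *
for n,b in(('top',(205,120,400,240)),('scene',(235,120,410,300))):
    c=read_camera(n);cv2.imwrite(f'pics/{n}1.png',cv2.resize(c['color'][b[1]:b[3],b[0]:b[2],::-1],None,fx=3,fy=3,interpolation=2))
E
```

```text
time: 1.85
position: [525.9, 137.8, 149.2]
ee_rot: [-0.0, 1.0, -0.0, -0.003]
contact_force: [0.5, 1.1, 0.3]
grip_width: -0.2
gripper_force: 0.0
```

View pics/scene1.png

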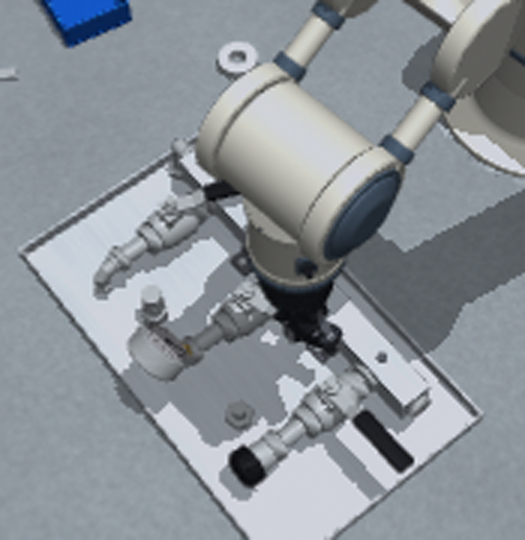

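The closed fingers are at about (315,340) in the crop, between the gauge and port branches and clear of the loose fittings. I'll lower them beside the lever.

```bash
python3 -m creep '[[0,0,0,-0.003,0,0,1],[0,0,0,-0.003,0,0.02,1],[0,0,0,-0.003,0,0.04,1],[0,0,0,-0.003,0,0.056,1],[0,0,0,-0.003,0,0.056,1],[0,0,0,-0.003,0,0.056,1]]'
```

```text
time: 2.7
position: [531.7, 137.5, 96.0]
ee_rot: [-0.0, 1.0, 0.0, 0.0]
contact_force: [0.6, 0.3, -0.2]
grip_width: 0.0
gripper_force: 0.0
```

```bash
cat > path.py <<'E'
import numpy as np,sys
def path(p,th,side,r=82,yaw=1.9):
    for t in th:
        a=np.radians(t-yaw);u=np.array([-np.cos(a),np.sin(a)]);n=side*np.array([np.sin(a),np.cos(a)])
        q=p+r*u+(11+11*abs(n[0])+14.5*abs(n[1]))*n;print(t,q.round(0))
E
python3 -c "
from path import *
path(np.array([520,48]),[75,65,55,45,35,25,15,8,0,-5],1)
print();path(np.array([526.8,-103.3]),[23,30,40,50,60,70,80,90,95],-1)"
```

```text
75 [521. 134.]
65 [507. 134.]
55 [494. 131.]
45 [480. 125.]
35 [467. 117.]
25 [456. 107.]
15 [446.  93.]
8 [441.  83.]
0 [437.  71.]
-5 [435.  65.]

23 [ 440. -100.]
30 [441. -90.]
40 [444. -76.]
50 [451. -62.]
60 [460. -48.]
70 [472. -37.]
80 [486. -28.]
90 [502. -22.]
95 [508. -20.]
```

```bash
python3 -m creep '[[0,0,0,0.012,-0.002,0.002,1],[0,0,0,0.025,-0.003,0.002,1],[0,0,0,0.031,-0.004,0.002,1],[0,0,0,0.038,-0.006,0.002,1],[0,0,0,0.045,-0.009,0.002,1],[0,0,0,0.052,-0.012,0.002,1],[0,0,0,0.058,-0.016,0.002,1],[0,0,0,0.065,-0.020,0.002,1]]'
```

```text
time: 3.7
position: [466.7, 117.5, 93.8]
ee_rot: [-0.0, 1.0, 0.0, 0.001]
contact_force: [6.2, 1.5, 0.6]
grip_width: -0.3
gripper_force: 2.3
```

Pushing at about 6 N, as expected. Continuing the arc.

```bash
python3 -m creep '[[0,0,0,0.006,-0.005,0,1],[0,0,0,0.011,-0.010,0,1],[0,0,0,0.016,-0.017,0,1],[0,0,0,0.021,-0.024,0,1],[0,0,0,0.024,-0.029,0,1],[0,0,0,0.026,-0.034,0,1],[0,0,0,0.028,-0.038,0,1],[0,0,0,0.029,-0.041,0,1]]'
```

```text
time: 4.7
position: [437.0, 76.3, 93.4]
ee_rot: [-0.0, 1.0, 0.0, 0.0]
contact_force: [3.8, 4.6, 1.1]
grip_width: 0.1
gripper_force: 1.9
```

```bash
python3 -m creep '[[0,0,0,0,-0.002,0,1],[0,0,0,0,-0.004,0,1]]';python3 -m creep '[[0,0,0,0,-0.001,0,1],[0,0,0,0,-0.002,0,1]]'
```

```text
time: 4.95
position: [436.5, 72.4, 93.2]
ee_rot: [-0.0, 1.0, 0.0, -0.001]
contact_force: [-1.1, 5.1, 2.6]
grip_width: 0.2
gripper_force: 2.2
time: 5.2
position: [436.4, 70.4, 93.1]
ee_rot: [-0.0, 1.0, 0.0, -0.001]
contact_force: [-3.3, 4.4, 2.9]
grip_width: -0.2
gripper_force: 2.3
```

```bash
python3 -m creep '[[0,0,0,0,-0.001,0,1],[0,0,0,0,-0.002,0,1]]';python3 -m creep '[[0,0,0,0,-0.001,0,1],[0,0,0,0,-0.002,0,1]]'; python3 - <<'E'
from rig import read_camera
import h
c=read_camera('top')
for s in h.sleeves(c,(205,130,390,225)):print(*s)
E
```

```text
time: 5.45
position: [436.3, 68.4, 93.1]
ee_rot: [-0.0, 1.0, 0.0, -0.001]
contact_force: [-2.5, 4.5, 1.7]
grip_width: -0.1
gripper_force: 2.4
time: 5.7
position: [436.2, 67.3, 93.1]
ee_rot: [0.0, 1.0, 0.001, -0.001]
contact_force: [-3.7, 24.4, 3.1]
grip_width: 0.3
gripper_force: 12.5
333.0 220.0 [394.5 -42.9] [26.4  4.4] -24.4 [469.2  -9. ]
218.0 219.0 [389.7 293. ] [ 6.6 27.1] 23.1 [465.1 260.8]
327.0 213.0 [416.4 -25.6] [14.9 23.8] 66.0 [ 449.8 -100.5]
344.0 202.0 [449.1 -73.8] [21.7 74.6] 21.4 [ 525.4 -103.8]
226.0 178.0 [513.  277.7] [18.2 73.9] 87.9 [516.  195.8]
326.0 188.0 [490.  -19.2] [11.8 81.8] 0.7 [572.  -20.2]
256.0 142.0 [625.1 192.3] [39.8 24.1] -85.8 [631.2 274.1]
```

The force jumped to 24 N, so the stop is reached, and the vent and port levers haven't moved. Next: hold, back off, lift and cross to the vent.

```bash
python3 -m creep '[[0,0,0,0,0,0,1],[0,0,0,0,0,0,1],[0,0,0,0,0.02,0,1],[0,0,0,0,0.02,0,1],[0,0,0,0,0.02,-0.04,1],[0,0,0,0,0.02,-0.07,1],[0,0,0,0,0.02,-0.07,1]]'; python3 -m creep '[[0,0,0,0,-0.06,0,1],[0,0,0,0,-0.12,0,1],[0,0,0,0,-0.18,0,1],[0,0,0,0,-0.2,0,1],[0,0,0,0,-0.2,0,1],[0,0,0,0,-0.2,0,1]]'; python3 - <<'E'
from rig import read_camera
import h
for n,b in(('top',(205,130,390,225)),('scene',(240,165,395,310))):
  c=read_camera(n)
  for s in h.sleeves(c,b):print(n,*s)
  if n=='scene':h.cv2.imwrite('pics/scene2.png',h.cv2.resize(c['color'][120:300,235:410,::-1],None,fx=3,fy=3,interpolation=2))
E
```

```text
time: 6.62
position: [438.2, 85.9, 164.9]
ee_rot: [-0.0, 1.0, -0.0, 0.002]
contact_force: [0.3, -0.5, -0.7]
grip_width: -0.2
gripper_force: 0.0
time: 7.38
position: [436.7, -113.0, 162.7]
ee_rot: [-0.0, 1.0, 0.0, -0.001]
contact_force: [-0.3, 0.6, 0.0]
grip_width: -0.1
gripper_force: 0.0
top 344.0 204.0 [443.2 -74.2] [36.4 41.2] 28.8 [ 515.  -113.7]
top 304.0 204.0 [440.5  43.9] [71.9 20.8] -1.0 [522.5  45.3]
top 336.0 179.0 [519.2 -51.2] [ 4.6 28.1] 8.4 [600.3 -63.1]
top 226.0 178.0 [513.  277.7] [18.2 73.9] 87.9 [516.  195.8]
top 256.0 142.0 [625.2 192.8] [24.8 36.1] -86.2 [630.6 274.6]
scene 317.0 275.0 [647.4 214.7] [40.7 26.1] -84.3 [655.6 296.3]
scene 362.0 267.0 [515.  278.4] [19.8 75.6] 87.6 [518.4 196.5]
scene 318.0 206.0 [495.3  17.2] [28.5 12.1] -79.2 [510.6  97.7]
scene 336.0 203.0 [440.5  45.1] [76.7 24.7] -1.7 [522.4  47.5]
scene 313.0 182.0 [450.3 -73.7] [23.6 77.9] 21.3 [ 526.7 -103.4]
```

View pics/scene2.png

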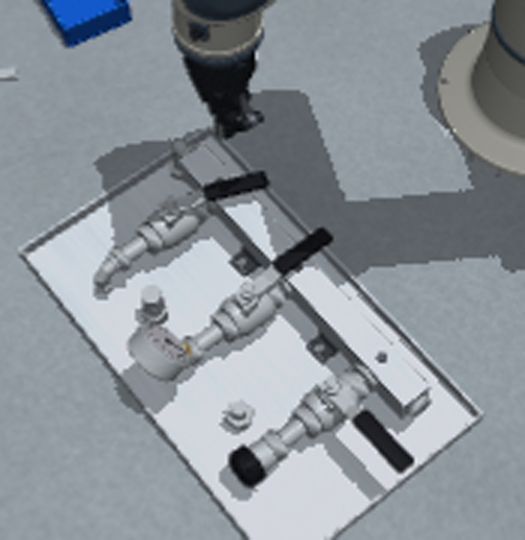

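The gauge lever at crop (303,250) is in line, measured within 1°, and the vent lever at (237,185) is untouched. I'll lower beside the vent lever on its -y side and push.

```bash
python3 -m creep '[[0,0,0,0,0,0.03,1],[0,0,0,0,0,0.055,1],[0,0,0,0,0,0.069,1],[0,0,0,0,0,0.069,1],[0,0,0,0,0,0.069,1]]' && python3 -m creep '[[0,0,0,-0.003,0.013,0,1],[0,0,0,-0.004,0.023,0,1],[0,0,0,-0.005,0.030,0,1],[0,0,0,-0.007,0.037,0,1],[0,0,0,-0.010,0.044,0,1],[0,0,0,-0.014,0.051,0,1],[0,0,0,-0.018,0.058,0,1],[0,0,0,-0.023,0.065,0,1]]'
```

```text
time: 8.1
position: [437.5, -113.2, 94.8]
ee_rot: [-0.0, 1.0, -0.0, 0.0]
contact_force: [1.0, 0.1, 0.2]
grip_width: 0.0
gripper_force: 0.0
time: 9.1
position: [460.3, -47.9, 94.6]
ee_rot: [-0.0, 1.0, -0.0, 0.0]
contact_force: [-0.9, -5.2, -0.4]
grip_width: -0.2
gripper_force: 2.2
```

```bash
python3 -m creep '[[0,0,0,-0.006,0.006,0,1],[0,0,0,-0.012,0.011,0,1],[0,0,0,-0.019,0.016,0,1],[0,0,0,-0.026,0.020,0,1],[0,0,0,-0.031,0.022,0,1],[0,0,0,-0.036,0.024,0,1],[0,0,0,-0.038,0.025,0,1]]'; python3 -m creep '[[0,0,0,-0.001,0,0,1],[0,0,0,-0.002,0,0,1]]';python3 -m creep '[[0,0,0,-0.001,0,0,1],[0,0,0,-0.002,0,0,1]]'
```

```text
time: 9.98
position: [497.8, -23.0, 94.3]
ee_rot: [-0.0, 1.0, -0.0, -0.0]
contact_force: [-2.5, -2.6, -1.0]
grip_width: -0.1
gripper_force: 1.9
time: 10.22
position: [499.6, -23.1, 94.3]
ee_rot: [-0.0, 1.0, 0.0, -0.0]
contact_force: [-4.4, 3.9, 1.8]
grip_width: 0.1
gripper_force: 2.3
time: 10.48
position: [501.6, -23.1, 94.2]
ee_rot: [-0.0, 1.0, 0.0, -0.0]
contact_force: [-4.1, 3.1, 1.4]
grip_width: -0.1
gripper_force: 2.3
```

```bash
python3 -m creep '[[0,0,0,-0.001,0,0,1],[0,0,0,-0.002,0,0,1]]';python3 -m creep '[[0,0,0,-0.001,0,0,1],[0,0,0,-0.002,0,0,1]]'
```

```text
time: 10.72
position: [503.6, -23.1, 94.2]
ee_rot: [-0.0, 1.0, 0.0, -0.0]
contact_force: [-6.7, 3.2, 1.9]
grip_width: -0.1
gripper_force: 3.6
time: 10.98
position: [503.8, -23.0, 94.0]
ee_rot: [-0.0, 1.0, 0.0, -0.002]
contact_force: [-17.0, 1.0, 10.3]
grip_width: -0.3
gripper_force: 8.6
```

Stop reached (17 N). Hold, retreat, lift and check.

```bash
python3 -m creep '[[0,0,0,0,0,0,1],[0,0,0,0,0,0,1],[0,0,0,0.02,0,0,1],[0,0,0,0.02,0,0,1],[0,0,0,0.02,0,-0.04,1],[0,0,0,0.02,0,-0.1,1],[0,0,0,0.02,0,-0.12,1],[0,0,0,0.02,0,-0.12,1]]'; python3 -m creep '[[0,0,0,0,-0.06,0,1],[0,0,0,0,-0.12,0,1],[0,0,0,0,-0.18,0,1],[0,0,0,0,-0.2,0,1],[0,0,0,0,-0.2,0,1]]'; python3 - <<'E'
from rig import read_camera
import h
for n,b in(('top',(205,130,390,225)),('scene',(240,165,395,310))):
  c=read_camera(n)
  for s in h.sleeves(c,b):print(n,*s)
  h.cv2.imwrite(f'pics/{n}3.png',c['color'][:,:,::-1])
E
```

```text
time: 11.98
position: [487.9, -23.7, 216.0]
ee_rot: [-0.0, 1.0, -0.0, 0.002]
contact_force: [-0.1, -0.0, 0.0]
grip_width: -0.0
gripper_force: 0.0
time: 12.6
position: [486.1, -224.3, 213.2]
ee_rot: [0.001, 1.0, 0.0, -0.001]
contact_force: [-0.5, 0.9, -0.1]
grip_width: 0.1
gripper_force: 0.0
top 242.0 197.0 [458.6 226.8] [ 3.6 64.7] 37.3 [523.8 177.2]
top 326.0 177.0 [522.6 -21.3] [15.3 75. ] 89.0 [ 524.1 -103.3]
top 226.0 178.0 [513.  277.7] [18.2 73.9] 87.9 [516.  195.8]
top 256.0 142.0 [625.2 192.8] [24.8 36.1] -86.2 [630.6 274.6]
scene 317.0 275.0 [647.6 214.8] [40.7 26.4] -83.2 [657.3 296.2]
scene 362.0 266.0 [515.1 278.2] [19.9 75.6] 87.4 [518.9 196.3]
scene 318.0 206.0 [495.3  17.2] [28.5 12.1] -79.2 [510.6  97.7]
scene 336.0 203.0 [441.1  45.3] [74.1 24.7] -2.0 [523.   48.1]
scene 305.0 203.0 [524.6 -20.3] [21.1 77.6] 86.9 [ 529.1 -102.1]
```

View pics/scene3.png

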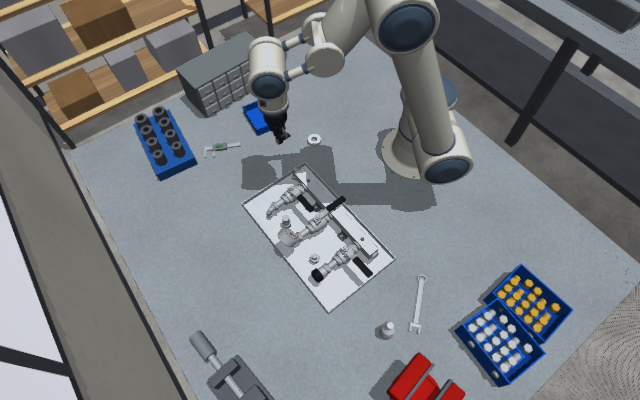

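The picture shows the gauge lever in line at (336,203), the vent lever square across at (305,203) and the port lever unchanged at (362,266). The loose items are in place and the arm is clear at (282,135).

```bash
python3 -m creep '[[0,0,0,0,0,0,1],[0,0,0,0,0,0,1]]'; python3 -c "
from rig import hand_in;print(hand_in())"
```

```text
time: 12.95
position: [486.4, -222.6, 214.3]
ee_rot: [-0.001, 1.0, 0.0, 0.0]
contact_force: [-0.1, -0.5, 0.1]
grip_width: 0.2
gripper_force: 0.0
the job is handed in; nothing more can be done
None
```

The job is handed in after 13 s with no verdict returned: the gauge valve was opened to its stop, then the vent shut to its stop, both pushed with the closed fingertips, and the last pictures show the port lever and loose items where they were.

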